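# Seat the keyed hub on its shaft

### The arm

A 6-joint arm with a two-finger parallel gripper is mounted at the origin on the work surface. World frame = base frame: x ahead of the robot, y to its left, z up, the work surface at z = 0. Lengths are in m, angles in rad, forces in N, time in s.
With the tool pointing down it reaches from about 0.35 to 0.775 m from the base axis. Payload 7.3 kg.
Tool frame: the origin (TCP) lies midway between the tips of the shut fingers; the grasp point (between the pads) lies 19 mm behind it; y points along the fingers, x is the direction in which the jaws open and shut, and the axes are right-handed (so a half turn about y gives the same grasp; the last joint's range is limited). The gripper opens to 92 mm and grips with 3 to 60 N. Pads are 19 mm wide; open, the fingers measure 130 mm over their backs; the gripper's body (75 mm by 190 mm) begins 47 mm behind the grasp point.
Start: joints at [-1.479, 0.342, 1.524, -0, 1.275, -0.146], TCP at [0.124, -0.51, 0.227] pointing down, gripper open.
Joint ranges: [-2.53, 2.53], [-0.77, 2.02], [0.04, 2.7], [-1, 4.14], [0.28, 2.66], [-3.11, 3.11]. Speed limits (rad/s): [2.57, 2.57, 3.14, 3.14, 3.14, 3.14].

### API

Orientations are given as a rotation vector (axis times angle).
In Python, from bench import manip gives the robot as it stands.
- The arm moves only by the tool arm_command, never from a script. Its argument "increments" is a list that holds one entry, the list of rows, each a list of 7 numbers: the shift along the world's x, y, z in mm, then the turn, a rotation vector about the world's x, y, z in degrees, then the closure in counts, from 0 (fully open) to 255 (shut). In form: [[[x, y, z, rx, ry, rz, jaw], ...]]. A call has 1 to 10 rows; each row shifts and turns the commanded pose from where the row before left it; what a row does not reach is not made up. A row lasts 1/12 s, in which the tool goes at most 41.7 mm and 7.16 degrees, less where a joint would pass 70% of its speed; a pose out of reach is approached as far as the arm can. A call with a gripper value outside its range is refused whole. The fingers move at their own pace and stop on an object; the grip force is fixed at half the most. Time passes only in rows, so rows that do not move let the fingers close. It gives the time, the measured TCP pose, the force and the opening at its end, in the units of the state.
- manip.get_obs(): the state, without advancing time (a new reading comes with each control period).
- manip.read_camera(name): name is "scene" or "top" or "wrist"; returns a dict with "image" (480x640x3 uint8, red, green, blue), "z_map" (480x640 float32, m along the optical axis (not along the pixel's ray), 0 where there is no reading), "fx", "fy", "cx", "cy" (pixels), "R" (3x3) and "t" (3): a world point X has camera coordinates R X + t. Camera axes: x right, y down, z forward; pixel columns grow to the right and rows downward; lengths in m; the calibration is good to about 2 mm. The wrist camera is an equidistant fisheye: a pixel r from the principal point sees the ray r / f radians off the axis. A picture is of the moment at which its call begins.
- manip.sign_off(): hands the job in, once; it reports no verdict.
The state is a dict: "t": time; "joint_positions": joint angles; "qvel": joint speeds; "effort": joint torques, N m; "eef_pos": TCP position; "orientation": TCP orientation; "contact_force": force on the tool from outside, world axes, zero at the start; "torque": the same for the moment, N m; "opening": finger opening in m.
Only numpy, scipy, OpenCV 4.12 (cv2) and the standard library are available. Lean on these libraries where they do the work, as an engineer would, in place of code of your own. Each camera call takes 0.05 s, during which the arm holds its last target. There are 200 camera calls.

### The job

Two steel hubs sit on upright shafts on the bench: one is already home in its collar, the other still rides high with its two tabs lying on top of the collar's rim. Turn the high hub on its shaft, without lifting it off, until its tabs drop into the collar's two keyways and it sits fully home and level; let go of it, and leave the other hub as it is.

Things in the scene. Friction and masses are not known exactly. Their poses are not given: they have to be found in the camera images.
- hub_boss (a point): high hub, steel, 0.5 kg (sizes in mm): disc 60 across, 14 thick, with two 14 wide tabs along +x and -x reaching 49 from the axis; on it a square boss 40 x 40, 48 tall, sides parallel to x and y (grip any pair); 28 bore. Point: boss centre, 38 above the underside, 24 above the disc's top. z up. Turns freely; either tab fits either keyway, so a quarter turn at most. Rides 15 mm above home.
- shaft_seat (a point): fixed stand of the high hub (mm), foot radius 66. Point: on the shaft's axis at the collar's floor, 24 above the bench, z up. Shaft 20 across, its top 80 above the point. Dark collar rim: radii 36 to 52, top 15 above the point, cut by two keyways along +x and -x, 30 wide, open outward. Tabs drop in if within 10 degrees of x. Home: hub's underside on the floor, boss centre 38 above the point.
- hub_b_boss (a point): the other hub, same shape and size (mm), already home on a like stand elsewhere on the bench; leave it alone. Point: centre of its boss, 38 above its underside; tabs along its x axis, z up.
There are look-alikes about, which are no part of the job. Leave any blue or turquoise look-alike of the part that bears hub_boss alone.

How it is judged:
By the outcome, as a careful person would: the job done as asked, in the order asked, and still so for the second after the job is handed in, with the robot touching nothing.
It also fails if it takes over 32 s, if anything falls off the work surface, if the arm or the gripper's body presses on something with over 40 N, if the wrist force passes 120 N, or if a joint passes its speed limit or range.

## Working session

There is one attempt and no reset: what is moved stays moved. The work goes in short steps, Python scripts to look and compute and a tool call to move; the robot and the scene stay as the last step left them, time stands still between calls to the robot, and variables do not carry over. Pictures are saved under pics/ and viewed, about 8 in all and at most 12, crops included, and the job is handed in when it is done.

Besides the shell and the picture viewer there is one more tool, called after "Call:" in YAML: its name, and indented under it one key for each argument. arm_command: Moves the arm, as the interface text tells. Its arguments: {"type":"object","properties":{"increments":{"type":"array","items":{"type":"array","items":{"type":"array","items":{"type":"number"}}}}},"required":["increments"]}

```bash
mkdir -p pics; python3 - <<'E'
from bench import manip
import cv2,numpy as np
for n in("scene","top"):
    c=manip.read_camera(n); np.savez(n+".npz",**c); cv2.imwrite(f"pics/{n}0.png",c["image"][:,:,::-1])
    print(n,c["fx"],c["cx"],c["cy"],c["R"].round(3).tolist(),c["t"].round(3))
print(manip.get_obs())
E
```

```text
scene 447.57683927021935 324.44830145186427 236.9546856246879 [[-0.195, 0.981, -0.007], [0.525, 0.099, -0.846], [-0.829, -0.168, -0.534]] [ 0.07  -0.173  1.228]
top 586.5962125010102 325.4862056550908 235.03493617369605 [[-0.003, -1.0, -0.028], [-0.99, 0.007, -0.138], [0.138, 0.027, -0.99]] [0.048 0.478 0.951]
{'t': 0.1, 'joint_positions': array([-1.47899434e+00,  3.42652187e-01,  1.52488937e+00,  1.76716083e-05,
        1.27540234e+00, -1.45984243e-01]), 'qvel': array([-0.0008119 , -0.00219522, -0.00279224,  0.0002057 , -0.00100911,
       -0.00055964]), 'effort': array([ 1.72275155e-03, -4.32004631e+01, -2.44693655e+01,  7.18314364e-02,
        5.25761582e-02, -4.81851896e-05]), 'eef_pos': array([ 0.12366733, -0.50986836,  0.22612612]), 'orientation': array([-1.31131452,  1.03287801, -1.0313472 ]), 'contact_force': array([ 0.58251223, -0.772451  ,  0.57172027]), 'torque': array([0.00320488, 0.03268615, 0.0355958 ]), 'opening': 0.091746074145039}
```

View pics/scene0.png

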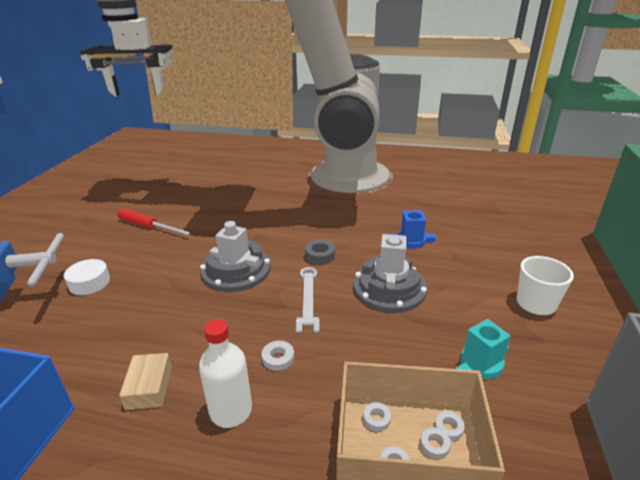

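View pics/top0.png

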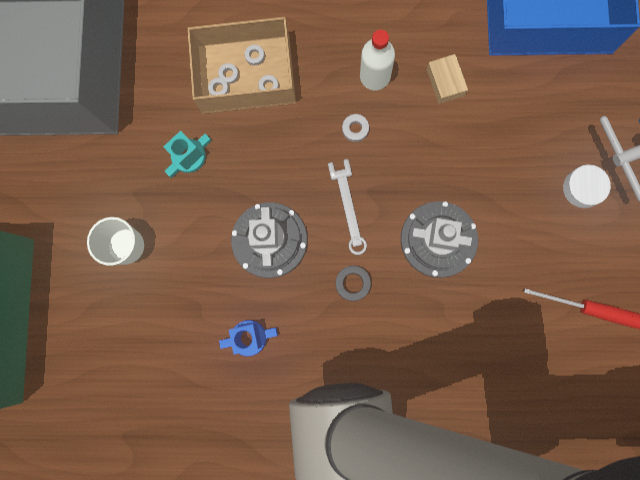

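The top view shows two stands, at (269,238) and (440,238), with lone blue (247,338) and turquoise (186,152) look-alikes. In the scene view the hub at (394,255) has almost no shaft showing above its boss, so it is the high one. That is the left one in the top view. The other, at (232,243), shows a long shaft stub, so it is home. I'll check this with heights and an enlarged crop.

```bash
cat > h.py <<'E'
import numpy as np,cv2
def world(c,us,vs,z=None):
    d=c["z_map"][vs,us] if z is None else 1
    r=np.stack([(us-c["cx"])/c["fx"],(vs-c["cy"])/c["fy"],np.ones(np.shape(us))],-1)
    R,t=c["R"],c["t"]; o=-R.T@t
    if z is None: return (r*np.asarray(d)[...,None]-t)@R
    w=r@R; return o+w*((z-o[2])/w[...,2])[...,None]
E
python3 - <<'E'
from h import *
c=dict(np.load("top.npz")); s=dict(np.load("scene.npz"))
V,U=np.mgrid[0:480,0:640]; P=world(c,U,V)
for n,(u0,v0) in dict(L=(269,238),R=(440,238)).items():
    m=(np.hypot(U-u0,V-v0)<45)&(c["z_map"]>0)
    z=P[...,2][m]; h,e=np.histogram(z,np.arange(0,.13,.003))
    print(n,[(round(e[i]*1000),int(h[i])) for i in range(len(h)) if h[i]>8], z.max().round(4))
    g=c["image"].astype(int)
    for lo,hi in((.070,.12),(.03,.066)):
        q=m&(P[...,2]>lo)&(P[...,2]<hi)&(g.min(-1)>110)
        if q.sum()<10: continue
        pts=P[q]; print(lo,q.sum(),pts.mean(0).round(4),cv2.minAreaRect((pts[:,:2]*1000).astype(np.float32)))
a=cv2.resize(c["image"][193:283,224:314],(390,390),interpolation=cv2.INTER_CUBIC)
b=cv2.resize(c["image"][193:283,395:485],(390,390),interpolation=cv2.INTER_CUBIC)
e=cv2.resize(s["image"][210:320,185:445],(780,330)[::1],interpolation=cv2.INTER_CUBIC)[:200]
e=cv2.resize(s["image"][215:310,340:440],(390,200),interpolation=cv2.INTER_CUBIC); f=cv2.resize(s["image"][200:295,185:285],(390,200))
o=np.vstack([np.hstack([a,b]),np.hstack([e,f])]).astype(float)
cv2.imwrite("pics/crop.png",(255*(o/255)**.6).astype(np.uint8)[:,:,::-1])
E
```

```text
L [(0, 312), (3, 32), (6, 288), (9, 710), (12, 245), (15, 84), (18, 198), (21, 507), (24, 154), (27, 25), (30, 28), (33, 231), (36, 581), (39, 165), (42, 17), (45, 23), (48, 208), (51, 217), (54, 34), (57, 15), (60, 10), (63, 10), (66, 18), (69, 13), (72, 13), (75, 26), (78, 13), (81, 15), (84, 30), (87, 24), (90, 24), (93, 32), (96, 187), (99, 263), (102, 71)] 0.106
0.07 661 [0.4733 0.1444 0.0969] ((474.46295166015625, 144.3390350341797), (40.802433013916016, 40.21218490600586), 1.8885146379470825)
0.03 1311 [0.4709 0.1428 0.0427] ((475.2018127441406, 145.6263427734375), (102.62332153320312, 89.96432495117188), 19.639188766479492)
R [(0, 234), (3, 37), (6, 396), (9, 647), (12, 235), (15, 86), (18, 195), (21, 407), (24, 113), (27, 47), (30, 97), (33, 563), (36, 866), (39, 140), (42, 13), (45, 13), (48, 17), (51, 12), (54, 18), (57, 12), (60, 24), (63, 19), (66, 17), (69, 16), (72, 26), (75, 22), (78, 40), (81, 196), (84, 194), (87, 17), (99, 66), (102, 50)] 0.1056
0.07 645 [ 0.4729 -0.1471  0.0865] ((473.79193115234375, -148.27220153808594), (40.8451042175293, 40.624237060546875), 79.65276336669922)
0.03 1390 [ 0.4676 -0.144   0.0381] ((475.5061950683594, -147.95968627929688), (101.44754791259766, 97.36944580078125), 0.8514212369918823)
```

View pics/crop.png

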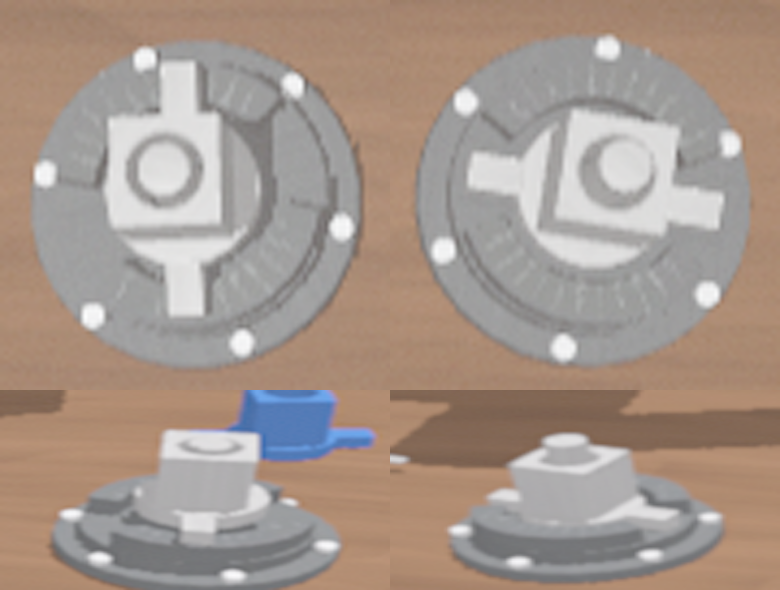

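Confirmed: the left (+y) hub's boss top is at about 101 mm, so it is 15 mm high. The right one is at about 86 mm, which is home. Next I'll get the keyway azimuths from a height profile around the rim.

```bash
python3 - <<'E'
from h import *
for n in("top","scene"):
    c=dict(np.load(n+".npz")); V,U=np.mgrid[0:480,0:640]; P=world(c,U,V); g=c["image"].astype(int)
    q=(P[...,2]>.097)&(P[...,2]<.108)&(np.hypot(P[...,0]-.4745,P[...,1]-.1443)<.04)&(c["z_map"]>0)
    print(n,q.sum(),np.median(P[q],0).round(4),cv2.minAreaRect((P[q][:,:2]*1000).astype(np.float32)))
    # foot dots: white, z~12
    w=((g.min(-1)>170)&(np.abs(P[...,2]-.012)<.008)).astype(np.uint8)
    k,_,st,ce=cv2.connectedComponentsWithStats(w)
    D=[world(c,x,y,.012)[:2] for (x,y),s in zip(ce[1:],st[1:]) if s[4]>8]
    D=np.array([d for d in D if .045<np.hypot(d[0]-.4745,d[1]-.1443)<.075])
    if len(D)>3:
        A=np.c_[2*D,np.ones(len(D))]; x=np.linalg.lstsq(A,(D**2).sum(1),rcond=None)[0]; print("dots",len(D),x[:2].round(4),np.sqrt(x[2]+x[:2]@x[:2]))
    dx,dy=P[...,0]-.4745,P[...,1]-.1443; r=np.hypot(dx,dy); a=np.degrees(np.arctan2(dy,dx))%360
    for a0 in range(0,360,6):
        m=(r>.040)&(r<.049)&(np.abs(a-a0-3)<3)&(c["z_map"]>0)&(P[...,2]<.06)
        print((a0,round(np.median(P[...,2][m])*1000) if m.sum() else None,int(m.sum())),end=" ")
    print()
E
```

```text
top 493 [0.4744 0.1447 0.0999] ((474.6470947265625, 144.4384002685547), (40.211402893066406, 40.080406188964844), 1.361270546913147)
dots 6 [0.4761 0.1448] 0.060206068536284074
(0, 52, 13) (6, 52, 13) (12, 36, 10) (18, 37, 14) (24, 37, 14) (30, 38, 15) (36, 38, 15) (42, 38, 13) (48, 37, 14) (54, 37, 15) (60, 37, 14) (66, 38, 16) (72, 37, 15) (78, 36, 20) (84, 22, 13) (90, 23, 16) (96, 22, 14) (102, 22, 14) (108, 22, 14) (114, 23, 14) (120, 22, 16) (126, 23, 11) (132, 36, 10) (138, 38, 15) (144, 37, 14) (150, 38, 14) (156, 37, 15) (162, 38, 16) (168, 39, 10) (174, 51, 16) (180, 51, 15) (186, 50, 21) (192, 37, 15) (198, 37, 15) (204, 37, 15) (210, 37, 14) (216, 36, 15) (222, 37, 16) (228, 38, 14) (234, 37, 14) (240, 37, 13) (246, 37, 14) (252, 37, 15) (258, 38, 15) (264, 21, 12) (270, 22, 15) (276, 23, 14) (282, 22, 15) (288, 22, 14) (294, 23, 14) (300, 22, 16) (306, 23, 13) (312, 30, 23) (318, 37, 15) (324, 38, 14) (330, 38, 15) (336, 37, 14) (342, 38, 14) (348, 38, 19) (354, 51, 16) 
scene 324 [0.4801 0.1436 0.1003] ((476.12847900390625, 142.62881469726562), (44.42166519165039, 39.54
[... 175 characters left out ...]
48, 39, 6) (54, 39, 7) (60, 38, 10) (66, 39, 10) (72, 39, 8) (78, 38, 4) (84, None, 0) (90, None, 0) (96, None, 0) (102, None, 0) (108, 24, 5) (114, 23, 7) (120, 23, 7) (126, 23, 8) (132, 32, 21) (138, 39, 8) (144, 39, 7) (150, 38, 3) (156, None, 0) (162, None, 0) (168, None, 0) (174, None, 0) (180, None, 0) (186, None, 0) (192, None, 0) (198, None, 0) (204, None, 0) (210, 38, 3) (216, 39, 4) (222, 39, 7) (228, 38, 7) (234, 39, 9) (240, 38, 9) (246, 39, 7) (252, 38, 9) (258, 33, 16) (264, 32, 28) (270, 24, 11) (276, 23, 6) (282, 24, 8) (288, 23, 12) (294, 23, 4) (300, 23, 1) (306, 23, 1) (312, 38, 5) (318, 38, 8) (324, 38, 9) (330, 38, 8) (336, 39, 8) (342, 39, 8) (348, 39, 11) (354, 52, 17)
```

```bash
python3 - <<'E'
from bench import manip
from scipy.spatial.transform import Rotation as R
import numpy as np
o=manip.get_obs(); M=R.from_rotvec(o["orientation"]).as_matrix(); print(M.round(3)); print("jaw az",np.degrees(np.arctan2(M[1,0],M[0,0])), "tilt",np.degrees(np.arccos(-M[2,1])))
E
```

```text
[[ 0.236 -0.     0.972]
 [-0.972  0.001  0.236]
 [-0.001 -1.     0.   ]]
jaw az -76.37613994142207 tilt 0.07742611304324502
```

Call:
arm_command:
  increments:
    - [[30, 20, 0, 0, 0, 0, 0], [30, 20, 0, 0, 0, 0, 0], [30, 20, 0, 0, 0, 0, 0], [30, 20, 0, 0, 0, 0, 0], [30, 20, 0, 0, 0, 0, 0], [30, 20, 0, 0, 0, 0, 0], [30, 20, 0, 0, 0, 0, 0], [30, 20, 0, 0, 0, 0, 0], [30, 20, 0, 0, 0, 0, 0], [30, 20, 0, 0, 0, 0, 0]]

```text
t: 0.93
eef_pos: [0.4248, -0.3088, 0.2265]
orientation: [-1.312, 1.033, -1.032]
contact_force: [0.9, -0.6, 0.1]
opening: 0.0916
```

```bash
cat > st.py <<'E'
from bench import manip
from scipy.spatial.transform import Rotation as R
import numpy as np
o=manip.get_obs(); M=R.from_rotvec(o["orientation"]).as_matrix()
print(o["t"],(o["eef_pos"]*1000).round(1),"jaw az",np.degrees(np.arctan2(M[1,0],M[0,0])).round(2),"down",M[:,1].round(3),"q",o["joint_positions"].round(3),"F",o["contact_force"].round(1),"open",o["opening"].round(4))
E
python3 st.py
```

```text
Traceback (most recent call last):
  File "st.py", line 5, in <module>
    print(o["t"],(o["eef_pos"]*1000).round(1),"jaw az",np.degrees(np.arctan2(M[1,0],M[0,0])).round(2),"down",M[:,1].round(3),"q",o["joint_positions"].round(3),"F",o["contact_force"].round(1),"open",o["opening"].round(4))
                                                                                                                                                                                                      ^^^^^^^^^^^^^^^^^^
AttributeError: 'float' object has no attribute 'round'
```

Call:
arm_command:
  increments:
    - [[3, 28, 0, 0, 0, 4.9, 0], [3, 28, 0, 0, 0, 4.9, 0], [3, 28, 0, 0, 0, 4.9, 0], [3, 28, 0, 0, 0, 4.9, 0], [3, 28, 0, 0, 0, 4.9, 0], [3, 28, 0, 0, 0, 4.9, 0], [3, 28, 0, 0, 0, 4.9, 0], [3, 28, 0, 0, 0, 4.9, 0], [3, 28, 0, 0, 0, 4.9, 0], [3, 28, 0, 0, 0, 4.9, 0]]

```text
t: 1.77
eef_pos: [0.4534, -0.0288, 0.2265]
orientation: [-1.539, 0.372, -0.371]
contact_force: [-0.5, -0.4, 0.3]
opening: 0.0919
```

Call:
arm_command:
  increments:
    - [[3, 28, 0, 0, 0, 4.9, 0], [3, 28, 0, 0, 0, 4.9, 0], [3, 28, 0, 0, 0, 4.9, 0], [3, 28, 0, 0, 0, 4.9, 0], [3, 28, 0, 0, 0, 4.9, 0], [3, 28, 0, 0, 0, 4.9, 0], [0, 0, 0, 0, 0, 0, 0], [0, 0, 0, 0, 0, 0, 0]]

```text
t: 2.43
eef_pos: [0.4713, 0.1387, 0.2263]
orientation: [-1.571, -0.029, 0.03]
contact_force: [0.0, -0.4, -0.2]
opening: 0.0918
```

```bash
sed -i 's/o\["opening"\].round(4)/round(o["opening"],4)/' st.py; python3 st.py; python3 - <<'E'
from bench import manip
import cv2
c=manip.read_camera("wrist"); cv2.imwrite("pics/w1.png",c["image"][:,:,::-1])
E
```

```text
2.4333 [471.3 138.7 226.3] jaw az 2.13 down [-0.001 -0.    -1.   ] q [ 0.13   0.281  1.613 -0.     1.248  0.093] F [ 0.  -0.4 -0.2] open 0.0918
```

View pics/w1.png

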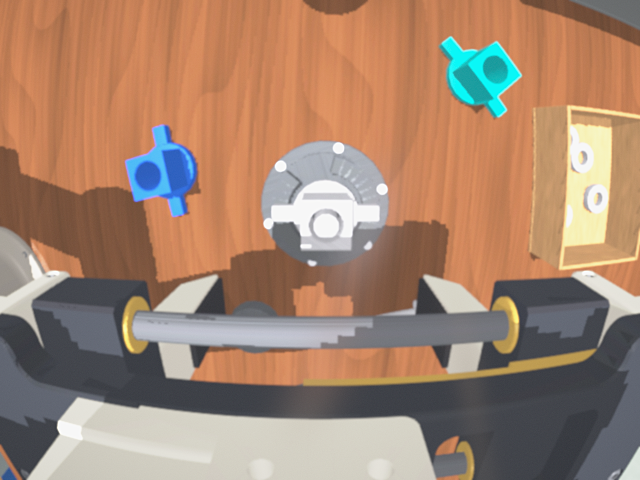

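The wrist view shows the grey hub at (325,210), centred between the fingers, with its tabs along the jaw direction and the way clear. Descending.

Call:
arm_command:
  increments:
    - [[3, 5.5, -20, 0, 0, -0.5, 0], [0, 0, -25, 0, 0, 0, 0], [0, 0, -25, 0, 0, 0, 0], [0, 0, -25, 0, 0, 0, 0], [0, 0, -20, 0, 0, 0, 0], [0, 0, -15, 0, 0, 0, 0], [0, 0, -10, 0, 0, 0, 0], [0, 0, 0, 0, 0, 0, 0]]

```text
t: 3.15
eef_pos: [0.4735, 0.142, 0.085]
orientation: [-1.571, -0.016, 0.022]
contact_force: [0.3, -0.0, -0.4]
opening: 0.0919
```

```bash
python3 st.py
```

```text
3.15 [473.5 142.   85. ] jaw az 1.39 down [-0.004 -0.001 -1.   ] q [ 0.136  0.456  1.792 -0.     0.897  0.112] F [ 0.3 -0.  -0.4] open 0.0919
```

Call:
arm_command:
  increments:
    - [[1, 2.5, -8, 0, 0, 0.2, 0], [0, 0, -8, 0, 0, 0, 0], [0, 0, -8, 0, 0, 0, 0], [0, 0, 0, 0, 0, 0, 0], [0, 0, 0, 0, 0, 0, 0]]

```text
t: 3.57
eef_pos: [0.4755, 0.1458, 0.0625]
orientation: [-1.571, -0.023, 0.024]
contact_force: [0.4, 0.2, -0.0]
opening: 0.092
```

```bash
python3 st.py
```

```text
3.5667 [475.5 145.8  62.5] jaw az 1.73 down [-0.001 -0.    -1.   ] q [ 0.143  0.494  1.808 -0.     0.841  0.113] F [ 0.4  0.2 -0. ] open 0.092
```

Call:
arm_command:
  increments:
    - [[-0.5, -1.5, -1, 0, 0, 0, 0], [0, 0, 0, 0, 0, 0, 60], [0, 0, 0, 0, 0, 0, 100], [0, 0, 0, 0, 0, 0, 130], [0, 0, 0, 0, 0, 0, 160], [0, 0, 0, 0, 0, 0, 180], [0, 0, 0, 0, 0, 0, 200], [0, 0, 0, 0, 0, 0, 200], [0, 0, 0, 0, 0, 0, 200], [0, 0, 0, 0, 0, 0, 200]]

```text
t: 4.4
eef_pos: [0.4753, 0.1443, 0.0618]
orientation: [-1.571, -0.024, 0.023]
contact_force: [-0.4, 0.1, 0.1]
opening: 0.0394
```

```bash
python3 st.py
```

```text
4.4 [475.3 144.3  61.8] jaw az 1.72 down [ 0.  0. -1.] q [ 0.14   0.494  1.811 -0.     0.837  0.11 ] F [-0.4  0.1  0.1] open 0.0394
```

Gripped at 39.4 mm with almost no force. Turning clockwise by about 73.5°.

Call:
arm_command:
  increments:
    - [[0, 0, 0, 0, 0, -5, 200], [0, 0, 0, 0, 0, -5, 200], [0, 0, 0, 0, 0, -5, 200], [0, 0, 0, 0, 0, -5, 200], [0, 0, 0, 0, 0, -5, 200], [0, 0, 0, 0, 0, -5, 200], [0, 0, 0, 0, 0, -5, 200], [0, 0, 0, 0, 0, 0, 200]]

```text
t: 5.07
eef_pos: [0.4752, 0.1443, 0.0617]
orientation: [-1.522, 0.457, -0.457]
contact_force: [0.1, -0.5, -0.2]
opening: 0.04
```

```bash
python3 st.py
```

```text
5.0667 [475.2 144.3  61.7] jaw az -33.46 down [ 0. -0. -1.] q [ 0.14   0.494  1.811 -0.     0.837  0.724] F [ 0.1 -0.5 -0.2] open 0.04
```

Going on to −71.7°.

Call:
arm_command:
  increments:
    - [[0, 0, 0, 0, 0, -5, 200], [0, 0, 0, 0, 0, -5, 200], [0, 0, 0, 0, 0, -5, 200], [0, 0, 0, 0, 0, -5, 200], [0, 0, 0, 0, 0, -5, 200], [0, 0, 0, 0, 0, -5, 200], [0, 0, 0, 0, 0, -5, 200], [0, 0, 0, 0, 0, -3.5, 200], [0, 0, 0, 0, 0, 0, 200]]

```text
t: 5.82
eef_pos: [0.4744, 0.1441, 0.061]
orientation: [-1.345, 0.973, -0.971]
contact_force: [-0.3, -0.4, -6.1]
opening: 0.04
```

```bash
python3 st.py; python3 - <<'E'
from bench import manip
from h import *
for n in("scene","wrist"):
    c=manip.read_camera(n); cv2.imwrite(f"pics/{n}2.png",c["image"][:,:,::-1])
    if n=="scene": a=cv2.resize(c["image"][190:320,325:455],(560,560),interpolation=cv2.INTER_CUBIC); cv2.imwrite("pics/s2c.png",(255*(a/255.)**.6).astype(np.uint8)[:,:,::-1])
E
```

```text
5.8167 [474.4 144.1  61. ] jaw az -71.75 down [-0.002 -0.    -1.   ] q [ 0.14   0.495  1.812 -0.     0.837  1.393] F [-0.3 -0.4 -6.1] open 0.04
```

View pics/s2c.png

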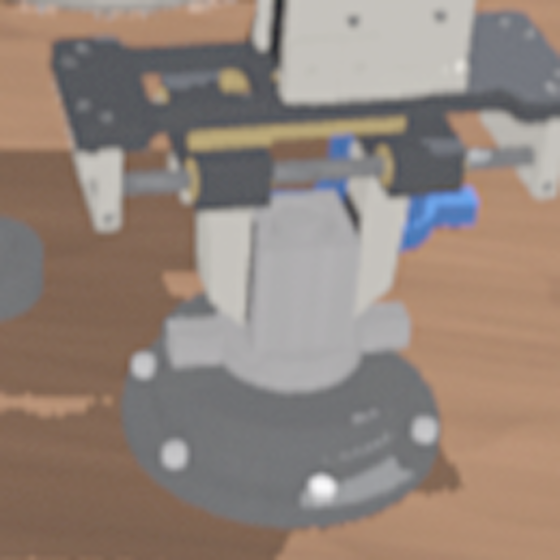

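The hub's weight (about 6 N) now hangs on the gripper, so the tabs are over the keyways. The view agrees. Lowering 14 mm while still holding it.

Call:
arm_command:
  increments:
    - [[0, 0, -2, 0, 0, 0, 200], [0, 0, -2, 0, 0, 0, 200], [0, 0, -2, 0, 0, 0, 200], [0, 0, -2, 0, 0, 0, 200], [0, 0, -2, 0, 0, 0, 200], [0, 0, -2, 0, 0, 0, 200], [0, 0, -1, 0, 0, 0, 200], [0, 0, 0, 0, 0, 0, 200]]

```text
t: 6.58
eef_pos: [0.475, 0.1442, 0.0484]
orientation: [-1.344, 0.972, -0.972]
contact_force: [-0.5, -0.3, -5.2]
opening: 0.0395
```

```bash
python3 st.py
```

```text
6.5833 [475.  144.2  48.4] jaw az -71.77 down [-0.001 -0.    -1.   ] q [ 0.14   0.515  1.822 -0.     0.805  1.393] F [-0.5 -0.3 -5.2] open 0.0395
```

Down 13 mm with only the hub's weight on the tool, so it isn't jamming. Releasing lets it settle the last 2 mm.

Call:
arm_command:
  increments:
    - [[0, 0, -1, 0, 0, 0, 200], [0, 0, 0, 0, 0, 0, 180], [0, 0, 0, 0, 0, 0, 120], [0, 0, 0, 0, 0, 0, 60], [0, 0, 0, 0, 0, 0, 0], [0, 0, 0, 0, 0, 0, 0], [0, 0, 0, 0, 0, 0, 0], [0, 0, 0, 0, 0, 0, 0]]

```text
t: 7.25
eef_pos: [0.4754, 0.1443, 0.048]
orientation: [-1.343, 0.971, -0.972]
contact_force: [0.4, -1.0, -0.1]
opening: 0.0751
```

```bash
python3 st.py
```

```text
7.25 [475.4 144.3  48. ] jaw az -71.77 down [ 0.001 -0.    -1.   ] q [ 0.14   0.516  1.822 -0.     0.803  1.393] F [ 0.4 -1.  -0.1] open 0.0751
```

Call:
arm_command:
  increments:
    - [[0, 0, 0, 0, 0, 0, 0], [0, 0, 0, 0, 0, 0, 0], [0, 0, 0, 0, 0, 0, 0], [0, 0, 10, 0, 0, 0, 0], [0, 0, 15, 0, 0, 0, 0], [0, 0, 25, 0, 0, 0, 0], [0, 0, 30, 0, 0, 0, 0], [0, 0, 30, 0, 0, 0, 0], [0, 0, 30, 0, 0, 0, 0], [0, 0, 30, 0, 0, 0, 0]]

```text
t: 8.08
eef_pos: [0.4748, 0.1442, 0.2201]
orientation: [-1.343, 0.971, -0.972]
contact_force: [0.5, -0.1, 0.2]
opening: 0.092
```

Call:
arm_command:
  increments:
    - [[0, -30, 0, 0, 0, 0, 0], [0, -30, 0, 0, 0, 0, 0], [0, -30, 0, 0, 0, 0, 0], [0, -30, 0, 0, 0, 0, 0], [0, -30, 0, 0, 0, 0, 0], [0, -30, 0, 0, 0, 0, 0], [0, -30, 0, 0, 0, 0, 0], [0, -30, 0, 0, 0, 0, 0], [0, -30, 0, 0, 0, 0, 0], [0, -30, 0, 0, 0, 0, 0]]

```text
t: 8.92
eef_pos: [0.4748, -0.1572, 0.2186]
orientation: [-1.343, 0.971, -0.972]
contact_force: [0.2, 1.1, 0.5]
opening: 0.0916
```

Call:
arm_command:
  increments:
    - [[0, -30, 0, 0, 0, 0, 0], [0, -30, 0, 0, 0, 0, 0], [0, -30, 0, 0, 0, 0, 0], [0, -30, 0, 0, 0, 0, 0], [-20, -20, 0, 0, 0, 0, 0], [-30, -15, 0, 0, 0, 0, 0], [-30, -15, 0, 0, 0, 0, 0], [-30, -15, 0, 0, 0, 0, 0], [-30, -15, 0, 0, 0, 0, 0], [0, 0, 0, 0, 0, 0, 0]]

```text
t: 9.75
eef_pos: [0.331, -0.3577, 0.2185]
orientation: [-1.344, 0.976, -0.975]
contact_force: [0.0, -0.8, 1.1]
opening: 0.0917
```

```bash
python3 st.py; python3 - <<'E'
from bench import manip
from h import *
c=manip.read_camera("top"); s=manip.read_camera("scene")
V,U=np.mgrid[0:480,0:640]
for n,c_ in(("top",c),("scene",s)):
    P=world(c_,U,V)
    for m,x,y,lo,hi in(("hub",.4745,.1443,.08,.095),("hub_b",.474,-.148,.08,.095)):
        q=(np.hypot(P[...,0]-x,P[...,1]-y)<.035)&(P[...,2]>lo)&(c_["z_map"]>0)
        qq=q&(P[...,2]<hi)
        A=np.c_[P[qq][:,:2]-[x,y],np.ones(qq.sum())]; f=np.linalg.lstsq(A,P[qq][:,2],rcond=None)[0]
        print(n,m,qq.sum(),np.median(P[qq],0).round(4),"tilt deg",np.degrees(f[:2]).round(1),"maxz",P[...,2][q].max().round(4),cv2.minAreaRect((P[qq][:,:2]*1000).astype(np.float32)))
a=cv2.resize(c["image"][193:283,224:314],(390,390),interpolation=cv2.INTER_CUBIC)
b=cv2.resize(s["image"][220:310,345:435],(390,390),interpolation=cv2.INTER_CUBIC)
cv2.imwrite("pics/end.png",(255*(np.hstack([a,b])/255.)**.6).astype(np.uint8)[:,:,::-1])
E
```

```text
9.75 [ 331.  -357.7  218.5] jaw az -72.01 down [-0.002 -0.001 -1.   ] q [-0.98   0.281  1.637 -0.002  1.224  0.277] F [ 0.  -0.8  1.1] open 0.0917
top hub 422 [0.4713 0.1439 0.0841] tilt deg [-0.1 -0.2] maxz 0.1054 ((473.41387939453125, 144.96234130859375), (40.74904251098633, 40.070945739746094), 18.295387268066406)
top hub_b 440 [ 0.4722 -0.146   0.084 ] tilt deg [0.1 0.5] maxz 0.1067 ((474.0125732421875, -148.4971923828125), (40.608375549316406, 40.98775100708008), 79.86443328857422)
scene hub 315 [0.484  0.1432 0.085 ] tilt deg [-1.1  0.4] maxz 0.1048 ((475.2746276855469, 143.4245147705078), (43.152137756347656, 39.8677864074707), 17.470130920410156)
scene hub_b 283 [ 0.484  -0.1435  0.085 ] tilt deg [-1.1 -1.3] maxz 0.1044 ((476.0865173339844, -149.5839385986328), (42.619651794433594, 42.98312759399414), 81.51776123046875)
```

View pics/end.png

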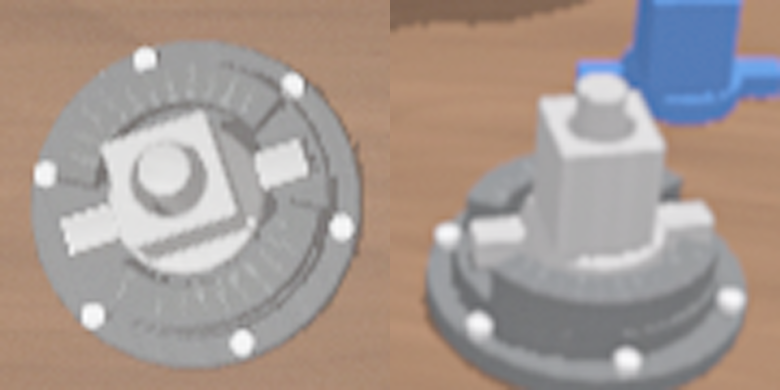

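The hub's tabs sit in the keyways. Its boss top is at 84 mm, the same as the home hub, and it is level. Handing in.

```bash
python3 -c "
from bench import manip
print(manip.sign_off())"
```

```text
the job is handed in; nothing more can be done
None
```

The high hub is now home in its collar, and the job is handed in. I gripped its boss, turned it about 73.5° clockwise without lifting it off, lowered it about 13 mm with the tabs in the keyways, then let it go to settle and moved the arm clear. It took about 10 s of the 32 s allowed.

- **Seated:** the boss top dropped from about 100 mm to 84 mm (top camera), the same height as the other hub. The tabs show inside the keyways.
- **Level:** the top camera gives a tilt of about 0.2°. The scene camera gives about 1.1°, but it reads 1.1–1.3° on the untouched hub too, so I take that as camera error.
- **Forces:** every wrist force reading stayed at or below about 6 N, mostly the hub's own weight.
- **Left alone:** the other hub is where it was, to within 0.3 mm and 0.2°. I never touched the blue and turquoise look-alikes.

No check failed. Only the two cameras' tilt readings disagreed.

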